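Thermal check of converter modules

TASK

Lay every converter module flat across the two narrow raised rails of the rack, base down, side by side, centred on the rails and square to them. With all of them lying there let go, squeeze the trigger of the clamped thermal camera fully, hold it for half a second and release it; then move every module to the sloped rest, lying flat on the slope, base down, pointing up the slope with its lower end down at the lip. Grip the modules gently (with no more than 45 N), and leave the other things on the bench where they are.

Things in the scene. Friction and masses are not known exactly. Their poses are not given: they have to be found in the camera images.
- module0: Converter module (three or four alike are present): finned aluminium base 120 x 54 x 18 mm (x, y, z) with a black core 90 x 28 x 28 mm standing on its middle, 46 mm high in all; green terminals at both ends; 0.25 to 0.5 kg. Origin: centre of the underside, z up. Grip the core across its 28 mm width. Either end may lead. Grip with at most 45 N; cracks above 70 N a finger.
- module1: Converter module (three or four alike are present): finned aluminium base 120 x 54 x 18 mm (x, y, z) with a black core 90 x 28 x 28 mm standing on its middle, 46 mm high in all; green terminals at both ends; 0.25 to 0.5 kg. Origin: centre of the underside, z up. Grip the core across its 28 mm width. Either end may lead. Grip with at most 45 N; cracks above 70 N a finger.
- module2: Converter module (three or four alike are present): finned aluminium base 120 x 54 x 18 mm (x, y, z) with a black core 90 x 28 x 28 mm standing on its middle, 46 mm high in all; green terminals at both ends; 0.25 to 0.5 kg. Origin: centre of the underside, z up. Grip the core across its 28 mm width. Either end may lead. Grip with at most 45 N; cracks above 70 N a finger.
- module3: Converter module (three or four alike are present): finned aluminium base 120 x 54 x 18 mm (x, y, z) with a black core 90 x 28 x 28 mm standing on its middle, 46 mm high in all; green terminals at both ends; 0.25 to 0.5 kg. Origin: centre of the underside, z up. Grip the core across its 28 mm width. Either end may lead. Grip with at most 45 N; cracks above 70 N a finger.
- rack: Fixed rail rack, 290 mm long along its y: two aluminium rails 10 mm wide, centre lines at x = -32 and +32 mm, flat tops 40 mm above the bench. Origin: centre of its underside, on the bench. Modules lie across both rails, length along the rack's x, centred within 20 mm; four fit side by side at 64 mm spacing in y, between end stops (inner faces at y = -137 and +137 mm) 14 mm higher than the rails.
- rest: Fixed stand of the sloped rest: base 150 x 290 mm with four legs carrying the steel deck. Origin: on the bench, near the base's middle (5 mm off it); x points away from the robot, the way the deck rises.
- deck: Rest's steel deck, 140 mm up the slope (x) by 290 mm (y), inclined 0.30 rad. Origin: top surface, middle of the low edge at the lip's inner face, 36 mm above the bench; x up the slope, away from the robot; z out of the surface. Lip 12 mm high, 6 thick; side cheeks 14 mm high, 274 mm apart. A module at the lip has its origin at x = 60 mm (up to 80 accepted), z = 0; four fit at 64 mm spacing.
- imager: Pistol-grip thermal camera, clamped fixed on its side on a post, 110 mm above the bench, its grey body 70 x 160 x 64 mm (top 142 mm above the bench), lens to its +y towards the rack, black handle (32 mm deep, 30 mm high) sticking out 110 mm along its -x, towards the robot. Origin: on the bench below the grip.
- grip (a point): Point to squeeze at, between the handle's back and the trigger's front, at handle mid-height, 42 mm out from the camera body. Axes: x towards the camera body, y from handle to trigger, z up. Handle's back at y = -24 mm; trigger's front at y = +34 mm at rest (58 mm over both), about +22 mm squeezed. Both sides are open from above for a finger.
- trigger_blade (a point): Middle of the trigger blade (60 long, 10 thick, 18 mm high, black), 40 mm from its hinge; it moves with the trigger.
- trigger (a joint): Trigger angle: 0 released, 0.30 rad fully squeezed (mechanical stop). It is sprung: about 10 N at the blade squeezes it fully; it returns by itself. Hinged about the vertical at the camera body. A squeeze counts beyond 0.25 rad, released below 0.05.
- tape: Bystander: cardboard-brown ring of tape, 90 mm across, 20 mm high. Origin: centre of the underside. Leave it.
- psu: Bystander: perforated aluminium power supply, 100 x 160 x 45 mm. Origin: centre of the underside. Leave it.

How it is judged:
On the way, in this order (a step that is already met when the one before it is completed fails the run):
1. all modules lie across the rails of the rack, let go (x of module0 in the frame of rack between -0.023 and 0.023 m and y of module0 in the frame of rack between -0.12 and 0.12 m and z of module0 in the frame of rack between 0.035 and 0.046 m and angle between the x axis of each of module0, module1, module2, module3 and the x axis of rack, either way round below 0.25 rad and angle between each of module0, module1, module2, module3's own z axis and vertical below 0.1 rad and x of module1 in the frame of rack between -0.023 and 0.023 m and y of module1 in the frame of rack between -0.12 and 0.12 m and z of module1 in the frame of rack between 0.035 and 0.046 m and x of module2 in the frame of rack between -0.023 and 0.023 m and y of module2 in the frame of rack between -0.12 and 0.12 m and z of module2 in the frame of rack between 0.035 and 0.046 m and x of module3 in the frame of rack between -0.023 and 0.023 m and y of module3 in the frame of rack between -0.12 and 0.12 m and z of module3 in the frame of rack between 0.035 and 0.046 m and contact force between the fingers and module0 below 0.5 N and linear speed of each of module0, module1, module2, module3 below 0.03 m/s and contact force between the fingers and module1 below 0.5 N and contact force between the fingers and module2 below 0.5 N and contact force between the fingers and module3 below 0.5 N), for 0.2 s.
2. the trigger is squeezed fully while all modules lie on the rails (value of joint trigger above 0.25 rad and x of module0 in the frame of rack between -0.023 and 0.023 m and y of module0 in the frame of rack between -0.12 and 0.12 m and z of module0 in the frame of rack between 0.035 and 0.046 m and angle between the x axis of each of module0, module1, module2, module3 and the x axis of rack, either way round below 0.25 rad and angle between each of module0, module1, module2, module3's own z axis and vertical below 0.1 rad and x of module1 in the frame of rack between -0.023 and 0.023 m and y of module1 in the frame of rack between -0.12 and 0.12 m and z of module1 in the frame of rack between 0.035 and 0.046 m and x of module2 in the frame of rack between -0.023 and 0.023 m and y of module2 in the frame of rack between -0.12 and 0.12 m and z of module2 in the frame of rack between 0.035 and 0.046 m and x of module3 in the frame of rack between -0.023 and 0.023 m and y of module3 in the frame of rack between -0.12 and 0.12 m and z of module3 in the frame of rack between 0.035 and 0.046 m), for 0.3 s.
3. the trigger is released (value of joint trigger below 0.05 rad), for 0.2 s.
At the end, for the whole second after the job is handed in: Every module present lies flat on the sloped deck (within 0.1 rad and 5 mm of its surface), its middle at least 25 mm in from the deck's side edges, its length up the slope within 0.25 rad, its lower end within 20 mm of the lip; let go and at rest; the trigger is released (below 0.05 rad) (x of module0 in the frame of deck between 0.052 and 0.08 m and y of module0 in the frame of deck between -0.12 and 0.12 m and z of module0 in the frame of deck between -0.005 and 0.006 m and angle between the x axis of each of module0, module1, module2, module3 and the x axis of deck, either way round below 0.25 rad and angle between the z axis of each of module0, module1, module2, module3 and the z axis of deck, either way round below 0.1 rad and contact force between the fingers and module0 below 0.5 N and linear speed of each of module0, module1, module2, module3 below 0.03 m/s and x of module1 in the frame of deck between 0.052 and 0.08 m and y of module1 in the frame of deck between -0.12 and 0.12 m and z of module1 in the frame of deck between -0.005 and 0.006 m and contact force between the fingers and module1 below 0.5 N and x of module2 in the frame of deck between 0.052 and 0.08 m and y of module2 in the frame of deck between -0.12 and 0.12 m and z of module2 in the frame of deck between -0.005 and 0.006 m and contact force between the fingers and module2 below 0.5 N and x of module3 in the frame of deck between 0.052 and 0.08 m and y of module3 in the frame of deck between -0.12 and 0.12 m and z of module3 in the frame of deck between -0.005 and 0.006 m and contact force between the fingers and module3 below 0.5 N and value of joint trigger below 0.05 rad); the robot touches nothing.
It fails at once if a module is squeezed by the fingers with more than 70 N a finger (contact force between the fingers and module0 above 140 N or contact force between the fingers and module1 above 140 N or contact force between the fingers and module2 above 140 N or contact force between the fingers and module3 above 140 N).
It fails at once if a bystander object (tape, power supply) is moved more than 30 mm (distance of any of tape, psu from where it was at the start of the episode above 0.03 m).
Of module0, module1, module2, module3 only 3 to 4 are there at a start; the rules pass over those that are not, and their reading is None.
At some moment in a run one of module0, module1, module2, module3 may be knocked a few centimetres aside while the robot is not near it.
Once in a run the grip may slacken for a moment while it holds something.
It also fails if it takes over 210 s, if anything falls off the work surface, if the arm or the gripper's body presses on something with over 40 N, if the wrist force passes 120 N, or if a joint passes its speed limit or range.

ROBOT

A 7-joint arm with a two-finger parallel gripper is mounted at the origin on the work surface. World frame = base frame: x ahead of the robot, y to its left, z up, the work surface at z = 0. Lengths are in m, angles in rad, forces in N, time in s.
With the tool pointing down it reaches from about 0.35 to 0.9 m from the base axis. Payload 19.9 kg.
Tool frame: the origin (TCP) lies between the finger pads; the fingertips stand 8 mm ahead of it and the grasp point (between the pads) lies 11 mm behind it; z points along the fingers, y is the line along which they close (so a half turn about z gives the same grasp; the last joint's range is limited). The gripper opens to 94 mm and grips with 3 to 60 N. Pads are 16 mm wide; open, the fingers measure 119 mm over their backs; the gripper's body (75 mm by 177 mm) begins 78 mm behind the grasp point.
Start: joints at [-0.042, 0.417, -0.01, 1.614, 0.005, 1.111, -0.053], TCP at [0.625, 0, 0.213] pointing down, gripper open.
Joint ranges: [-2.81, 2.81], [-0.39, 2.02], [-1.27, 1.25], [0.06, 2.57], [-1.19, 4.33], [0.19, 2], [-2.82, 2.82]. Speed limits (rad/s): [1.89, 1.89, 2.39, 2.39, 3.01, 3.01, 3.01].

INTERFACE

Orientations are given as a unit quaternion [w, x, y, z].
In Python, from rig import robot, snapshot gives the robot as it stands.
- The arm moves only by the tool drive_tool, never from a script. Its argument "deltas" is text: rows parted by semicolons, each of 4 numbers parted by spaces: the shift along the tool's x, y, z in cm, then the turn about the tool's z in degrees. In form: tx ty tz turn; .... A call has 1 to 20 rows; each row is the pose to reach, as a shift and turn from the pose commanded when the call began, along the tool's axes at that moment; what a row does not reach only later rows make up. A row lasts 1/8 s, in which the tool goes at most 62.5 mm and 10.7 degrees, less where a joint would pass 70% of its speed; a pose out of reach is approached as far as the arm can. A call with a gripper value outside its range is refused whole. "gripper" is the closure, from 0 (fully open) to 1 (shut), set as the call begins (left out, the last holds). The fingers move at their own pace and stop on an object; "grip_force" is the grip in N (left out, the last holds). Time passes only in rows, so rows that repeat a pose let the fingers close. It gives the time, the measured TCP pose, the force, the opening and the grip force at its end, in the units of the state.
- robot.sense(): the state, without advancing time (a new reading comes with each control period).
- snapshot(name): name is "scene" or "side" or "wrist"; returns a dict with "pixels" (384x512x3 uint8, red, green, blue), "depth" (384x512 float32, m along the optical axis (not along the pixel's ray), 0 where there is no reading), "fovy" (degrees; the focal length in pixels is half the picture's height over the tangent of half this angle, whatever the lens; pixels are square), "cx", "cy" (the principal point, pixels), "distortion" ([k1, k2, p1, p2, k3] as OpenCV has them; the pictures are not rectified), "pose" (4x4, takes a point from camera to world coordinates); the wrist camera has in their place "hand_eye" (4x4, takes a point from camera to tool coordinates, whose origin is the TCP and whose axes are the flange's). Camera axes: x right, y down, z forward; pixel columns grow to the right and rows downward; lengths in m; the calibration is good to about 2 mm. A picture is of the moment at which its call begins: read the wrist's pose just before it.
- robot.finish_job(): hands the job in; it is judged then, once.
The state is a dict: "time": time; "qpos": joint angles; "qd": joint speeds; "joint_efforts": joint torques, N m; "eef_pos": TCP position; "eef_rot": TCP orientation; "ft_force": force on the tool from outside, world axes, zero at the start; "wrist_torque": the same for the moment, N m; "gripper_width": opening from 0.0 (shut) to 1.0 (fully open); "gripper_force": force on a finger pad.
Only numpy, scipy, OpenCV 4.12 (cv2) and the standard library are available. Lean on these libraries where they do the work, as an engineer would, in place of code of your own. Each camera call takes 0.05 s, during which the arm holds its last target. There are 200 camera calls.

## Working session

There is one attempt and no reset: what is moved stays moved. The work goes in short steps, Python scripts to look and compute and a tool call to move; the robot and the scene stay as the last step left them, time stands still between calls to the robot, and variables do not carry over. Pictures are saved under pics/ and viewed, at most 14 in all, crops included, and the job is handed in when it is done.

Besides the shell and the picture viewer there is one more tool, called after "Call:" as a command line: name --argument value ..., lists and objects as JSON in quotes. drive_tool: Moves the arm, as the interface text tells. Its arguments: {"type":"object","properties":{"deltas":{"type":"string"},"gripper":{"type":"number"},"grip_force":{"type":"number"}},"required":["deltas"]}

```bash
ls; mkdir -p pics; cat > h.py <<'E'
import numpy as np, cv2
from rig import robot, snapshot
from scipy.spatial.transform import Rotation as R
def KD(s):
    f=s["pixels"].shape[0]/2/np.tan(np.radians(s["fovy"])/2)
    return np.array([[f,0,s["cx"]],[0,f,s["cy"]],[0,0,1.]]),np.array(s["distortion"],float)
def tool():
    st=robot.sense();T=np.eye(4);w,x,y,z=st["eef_rot"]
    T[:3,:3]=R.from_quat([x,y,z,w]).as_matrix();T[:3,3]=st["eef_pos"];return T
def snap(name):
    T=tool();s=snapshot(name);s=dict(s)
    s["P"]=np.array(s["pose"]) if "pose" in s else T@np.array(s["hand_eye"])
    return s
def cloud(s):
    K,D=KD(s);h,w=s["depth"].shape
    uv=np.stack(np.meshgrid(np.arange(w),np.arange(h)),-1).reshape(-1,1,2).astype(np.float64)
    n=cv2.undistortPoints(uv,K,D).reshape(h,w,2);d=s["depth"].astype(float)
    p=np.concatenate([n*d[...,None],d[...,None]],-1)
    return p@s["P"][:3,:3].T+s["P"][:3,3]
def save(s,n,box=None,k=1):
    im=s["pixels"][...,::-1]
    if box: im=im[box[1]:box[3],box[0]:box[2]]
    cv2.imwrite("pics/"+n,cv2.resize(im,None,fx=k,fy=k,interpolation=cv2.INTER_CUBIC))
E
python3 - <<'E'
from h import *
for n in("scene","side"):
    s=snap(n);np.savez(n+".npz",**{k:v for k,v in s.items()})
    save(s,n+".png",k=1.5); print(n,s["fovy"],s["P"].round(3).tolist(),s["distortion"])
print(robot.sense())
E
```

```text
pics
scene 48.06311736715932 [[-0.811, 0.492, -0.318, 0.986], [0.586, 0.682, -0.437, 0.587], [0.002, -0.541, -0.841, 1.137], [0.0, 0.0, 0.0, 1.0]] [-0.10486208  0.          0.          0.          0.        ]
side 57.337018957822885 [[-0.682, -0.371, 0.631, 0.001], [-0.732, 0.365, -0.576, 0.574], [-0.017, -0.854, -0.52, 0.576], [0.0, 0.0, 0.0, 1.0]] [-0.03050747  0.          0.          0.          0.        ]
{'time': 0.1, 'qpos': array([-0.04151541,  0.41791064, -0.01031367,  1.61408619,  0.00473581,
        1.1106902 , -0.05302878]), 'qd': array([ 0.00023181, -0.00273503,  0.00039263, -0.00170596,  0.00198603,
        0.00197772, -0.00069516]), 'joint_efforts': array([ 7.74739638e-04, -8.52578259e+01,  6.39427956e-01, -4.26696110e+01,
       -4.89651540e-02,  1.64374465e-02, -7.34272044e-05]), 'eef_pos': array([ 6.24684809e-01, -4.17553397e-06,  2.12901754e-01]), 'eef_rot': array([-3.37253913e-04,  7.07099550e-01,  7.07113809e-01, -4.16418523e-04]), 'ft_force': array([-0.25601181, -0.09172213, -0.90432536]), 'wrist_torque': array([-0.02589708, -0.01687856,  0.00197368]), 'gripper_force': 0.0, 'gripper_width': 1.0032414658429998}
```

View pics/scene.png

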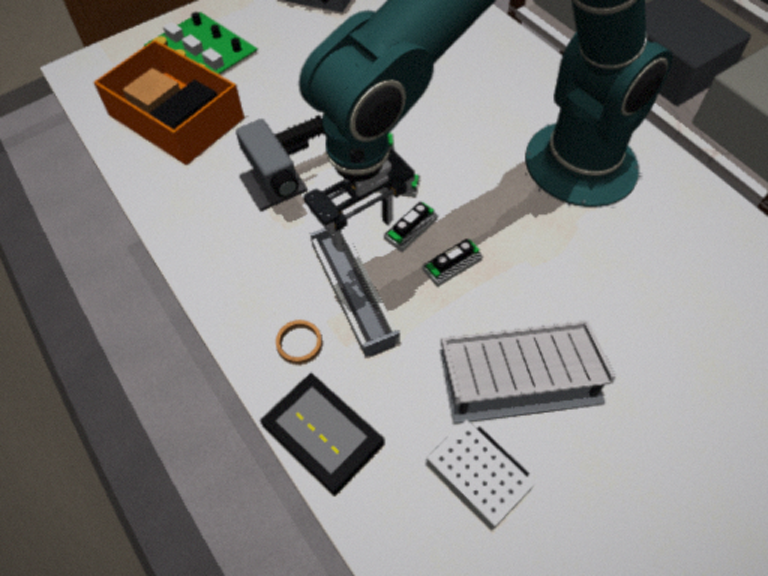

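View pics/side.png

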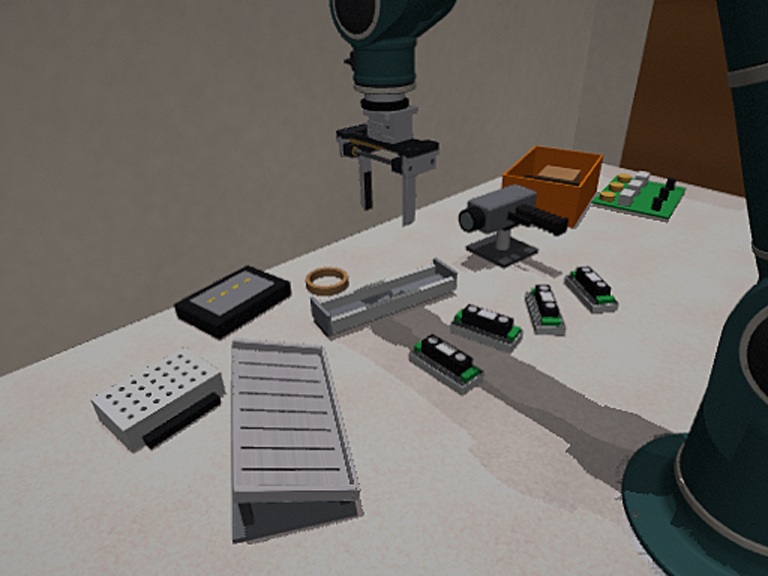

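The scene view shows the rack (px 310-400, 230-355), rest (440-610, 325-415), psu, tape, camera (240-325, 120-205) and some of the modules. The side view shows four modules at about (446,360), (487,325), (545,307) and (592,287). I'll fuse the two clouds into a top-down map.

```bash
python3 - <<'E'
from h import *
res=.002;x0,y0=.2,-.7
H=np.zeros((400,700));C=np.zeros((400,700,3),np.uint8)
Hs={}
for n in("scene","side"):
    s=dict(np.load(n+".npz"));p=cloud(s)
    m=(s["depth"]>0)&(p[...,2]<.2)
    q=p[m];c=s["pixels"][m]
    i=((q[:,0]-x0)/res).astype(int);j=((q[:,1]-y0)/res).astype(int)
    ok=(i>=0)&(i<400)&(j>=0)&(j<700);h=np.zeros_like(H)
    for a,b,z,cc in zip(i[ok],j[ok],q[ok,2],c[ok]):
        h[a,b]=max(h[a,b],z)
        if z>=H[a,b]:H[a,b]=z;C[a,b]=cc
    Hs[n]=h
    # dark tops 38..52mm
    dm=(m&(s["pixels"].max(-1)<255)&(p[...,2]>.035)&(p[...,2]<.055)).astype(np.uint8)
    k,l,stt,ce=cv2.connectedComponentsWithStats(dm,connectivity=4)
    for t in range(1,k):
        if stt[t,4]>60:
            P=p[l==t];r=cv2.minAreaRect((P[:,:2]*1000).astype(np.float32))
            print(n,stt[t,4],np.round(ce[t]),"z",np.median(P[:,2]).round(4),np.round(r[0]),np.round(r[1]),round(r[2],1))
np.savez("hm.npz",H=H,C=C)
# view: x up, y left ; left = color, as image
im=C[::-1,::-1,::-1]; hm=cv2.applyColorMap((np.clip(H/.15,0,1)*255).astype(np.uint8),cv2.COLORMAP_JET)[::-1,::-1]
out=np.vstack([im[80:380],hm[80:380]])
for t in range(0,700,50):cv2.putText(out,str(int(round((y0+(699-t)*res)*1000))),(t,10),0,.3,(255,255,255))
for t in range(0,300,50):cv2.putText(out,str(int(round((x0+(399-80-t)*res)*1000))),(0,t+4),0,.3,(255,255,255))
cv2.imwrite("pics/top.png",out)
E
```

```text
scene 167 [87.  7.] z 0.0437 [  648. -1150.] [ 55. 177.] 75.0
scene 80 [115.  19.] z 0.043 [  591. -1005.] [35. 67.] 11.9
scene 92 [128.  28.] z 0.0438 [ 573. -913.] [34. 60.] 16.3
scene 81 [141.  37.] z 0.0441 [ 554. -825.] [34. 57.] 14.3
scene 132 [109.  46.] z 0.0477 [ 672. -837.] [ 70. 158.] 48.4
scene 124 [102.  67.] z 0.0468 [ 758. -755.] [ 72. 139.] 61.2
scene 329 [120.  85.] z 0.0452 [ 774. -653.] [169. 360.] 51.0
scene 171 [386. 114.] z 0.0449 [52. 29.] [ 61. 161.] 29.3
scene 236 [274. 145.] z 0.0455 [453. -79.] [91. 30.] 12.9
scene 696 [237. 194.] z 0.0402 [647. -12.] [290.  75.] 78.5
scene 262 [302. 169.] z 0.0456 [438.  49.] [31. 90.] 88.2
scene 1967 [345. 230.] z 0.045 [473. 290.] [ 81. 288.] 61.6
scene 88 [207. 272.] z 0.0368 [849. 158.] [34. 65.] 7.5
scene 324 [219. 287.] z 0.0366 [854. 208.] [97. 65.] 12.5
scene 73 [195. 281.] z 0.0362 [895. 162.] [25. 44.] 79.1
scene 2476 [320. 315.] z 0.045 [684. 426.] [102. 162.] 7.7
scene 169 [ 10. 360.] z 0.0451 [1391.   65.] [161.   5.] 90.0
side 444 [345.  71.] z 0.0452 [ 1380. -1493.] [1270.  277.] 77.6
side 365 [456. 112.] z 0.0451 [  539. -1149.] [369.  26.] 0.8
side 1098 [104. 137.] z 0.0448 [1390.   10.] [997.  21.] 89.8
side 156 [423. 123.] z 0.045 [ 569. -914.] [ 31. 234.] 12.3
side 180 [376. 136.] z 0.0453 [ 626. -729.] [323.  99.] 87.9
side 761 [255. 195.] z 0.0398 [645. -14.] [291.  80.] 78.2
side 220 [395. 187.] z 0.0455 [ 386. -332.] [31. 91.] 57.8
side 315 [157. 195.] z 0.0358 [855. 196.] [ 80. 128.] 14.5
side 213 [364. 200.] z 0.0457 [ 410. -204.] [27. 92.] 42.8
side 304 [325. 212.] z 0.0455 [451. -79.] [90. 31.] 14.1
side 367 [298. 235.] z 0.0459 [436.  48.] [29. 91.] 89.3
side 3139 [213. 284.] z 0.0468 [472. 291.] [ 81. 293.] 61.2
side 2381 [103. 260.] z 0.0463 [683. 425.] [106. 161.] 7.4
side 632 [477. 354.] z 0.0437 [31. 63.] [ 37. 138.] 64.2
```

View pics/top.png

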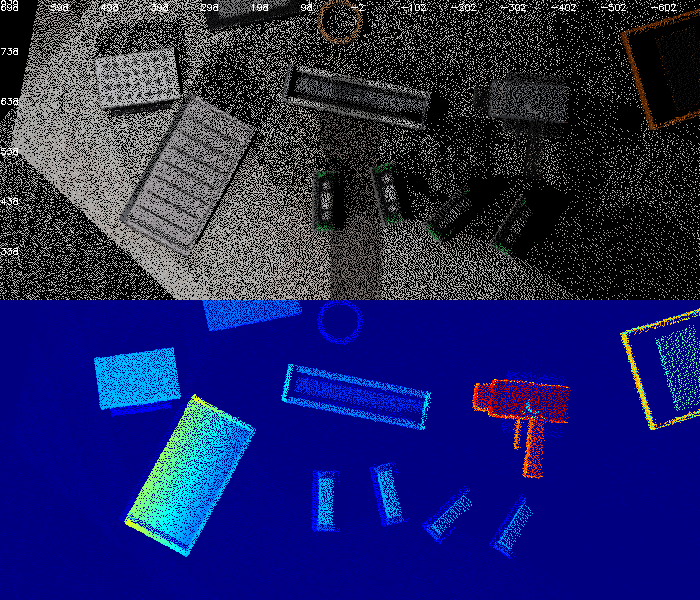

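The map (x up, y left) shows four modules: (0.437,0.049), (0.452,-0.079), (0.410,-0.204) and (0.386,-0.332). The two views agree to 2 mm. Next I'll fit the rack, deck and trigger geometry.

```bash
cat >> h.py <<'E'
def go(x,y,z,phi,st=None):
    """print tool-frame shift (cm) and turn (deg) to TCP x,y,z with tool x heading phi (deg)"""
    T=tool();d=T[:3,:3].T@(np.array([x,y,z])-T[:3,3])*100
    cur=np.degrees(np.arctan2(T[1,0],T[0,0]));t=-(phi-cur);t=(t+180)%360-180
    print("go",np.round([x,y,z],4),phi,"->",d.round(2),"turn",round(t,1))
E
python3 - <<'E'
from h import *
S={n:dict(np.load(n+".npz")) for n in("scene","side")}
P={n:cloud(s) for n,s in S.items()}
def frame(p,c,yaw):
    a=np.radians(yaw);d=p[...,:2]-c;return d@[np.cos(a),np.sin(a)],d@[-np.sin(a),np.cos(a)]
for n,p in P.items():
    # rack
    u,v=frame(p,[.646,-.013],-11.6)
    m=(abs(u)<.06)&(abs(v)<.17)&(p[...,2]>.034)&(p[...,2]<.07)
    r=cv2.minAreaRect((p[m][:,:2]*1e4).astype(np.float32))
    rail=m&(p[...,2]<.046)&(abs(v)<.12)
    for sg in(-1,1):
        q=rail&(u*sg>0.02)&(abs(u)<.045);f=np.polyfit(v[q],u[q],1);print(n,"rail",sg,q.sum(),f.round(4),np.median(p[q][:,2]).round(4))
    e=m&(p[...,2]>.05)
    print(n,"rack",np.round(r[0]),np.round(r[1]),r[2],"stops v",np.percentile(v[e&(v>0)],[2,50,98]).round(4),np.percentile(v[e&(v<0)],[2,50,98]).round(4))
    # deck
    u,v=frame(p,[.472,.291],61.4)
    m=(abs(u)<.055)&(abs(v)<.12)&(p[...,2]>.03)
    A=np.c_[u[m],v[m],np.ones(m.sum())];w=np.ones(len(A),bool)
    for _ in range(6):
        f=np.linalg.lstsq(A[w],p[m][w][:,2],rcond=None)[0];rr=p[m][:,2]-A@f;w=abs(rr)<.004
    print(n,"deck plane",f.round(4),w.mean().round(2),rr[w].std().round(4))
    a=(abs(u)<.1)&(abs(v)<.17)&(p[...,2]>.02)
    dz=p[...,2]-(f[0]*u+f[1]*v+f[2])
    lip=a&(dz>.006)&(dz<.02)&(u<-.05)&(abs(v)<.125)
    print(n,"lip u",lip.sum(),np.percentile(u[lip],[2,50,98]).round(4),np.polyfit(v[lip],u[lip],1).round(4),"z",np.percentile(p[lip][:,2],[50,95]).round(4))
    for sg in(-1,1):
        ch=a&(dz>.006)&(dz<.02)&(v*sg>.125)&(abs(u)<.05)
        if ch.sum()>5:print(n,"cheek",sg,ch.sum(),np.percentile(v[ch],[2,50,98]).round(4),np.polyfit(u[ch],v[ch],1).round(4))
    top=a&(abs(dz)<.004)&(abs(v)<.12);print("top u",np.percentile(u[top],[.5,99.5]).round(4))
    # imager
    q=(p[...,2]>.098)&(p[...,2]<.135)&(p[...,0]>.46)&(p[...,0]<.60)&(p[...,1]>-.42)&(p[...,1]<-.26)
    pts=p[q]
    for x in np.arange(.48,.62,.01):
        b=pts[abs(pts[:,0]-x)<.005]
        if len(b):
            h=b[:,1];tr=h[h>-.335]
            print("  x",x.round(3),"y",len(b),np.percentile(h,[2,98]).round(3),"z",np.percentile(b[:,2],[5,95]).round(3),"gap",np.sort(h)[np.argmax(np.diff(np.sort(h)))].round(3) if len(h)>1 else 0,np.diff(np.sort(h)).max().round(3) if len(h)>1 else 0)
s=S["side"];save(s,"img_crop.png",(290,100,400,190),7)
E
```

```text
scene rail -1 245 [-0.004  -0.0308] 0.0394
scene rail 1 245 [-0.0025  0.0331] 0.0397
scene rack [6469. -128.] [2933.  757.] 78.6554183959961 stops v [0.1367 0.1417 0.1461] [-0.1452 -0.1395 -0.135 ]
scene deck plane [0.3095 0.0012 0.045 ] 0.85 0.0017Traceback (most recent call last):
  File "<stdin>", line 26, in <module>
    return _quantile_unchecked(
        a, q, axis, out, overwrite_input, method, keepdims, weights)
    return _ureduce(a,
                    func=_quantile_ureduce_func,
    ...<5 lines>...
                    overwrite_input=overwrite_input,
                    method=method)
    r = func(a, **kwargs)
    result = _quantile(arr,
                       quantiles=q,
    ...<2 lines>...
                       out=out,
                       weights=wgt)
    slices_having_nans = np.isnan(arr[-1, ...])
                                  ~~~^^^^^^^^^
IndexError: index -1 is out of bounds for axis 0 with size 0
```

```bash
python3 - <<'E'
from h import *
S={n:dict(np.load(n+".npz")) for n in("scene","side")}
P={n:cloud(s) for n,s in S.items()}
pc=lambda a,b:np.percentile(a,b).round(4) if len(a) else None
def frame(p,c,yaw):
    a=np.radians(yaw);d=p[...,:2]-c;return d@[np.cos(a),np.sin(a)],d@[-np.sin(a),np.cos(a)]
for n,p in P.items():
    u,v=frame(p,[.646,-.013],-11.6)
    m=(abs(u)<.06)&(abs(v)<.17)&(p[...,2]>.034)&(p[...,2]<.07)
    rail=m&(p[...,2]<.046)&(abs(v)<.12)
    for sg in(-1,1):
        q=rail&(u*sg>0.02)&(abs(u)<.045);f=np.polyfit(v[q],u[q],1);print(n,"rail",sg,q.sum(),f.round(4),pc(p[q][:,2],50))
    e=m&(p[...,2]>.05);print("stops",pc(v[e&(v>0)],[2,50,98]),pc(v[e&(v<0)],[2,50,98]))
    u,v=frame(p,[.486,.318],61.4)
    a=(abs(u)<.1)&(abs(v)<.17)&(p[...,2]>.02)
    m=(abs(u)<.05)&(abs(v)<.12)&(p[...,2]>.03)
    A=np.c_[u[m],v[m],np.ones(m.sum())];w=np.ones(len(A),bool)
    for _ in range(8):
        f=np.linalg.lstsq(A[w],p[m][w][:,2],rcond=None)[0];rr=p[m][:,2]-A@f;w=abs(rr)<.004
    print(n,"deck plane",f.round(4),w.mean().round(2))
    dz=p[...,2]-(f[0]*u+f[1]*v+f[2])
    lip=a&(dz>.008)&(dz<.02)&(u<-.05)&(abs(v)<.125)
    print("lip",lip.sum(),pc(u[lip],[2,50,98]),np.polyfit(v[lip],u[lip],1).round(4),pc(p[lip][:,2],[50,95]))
    for sg in(-1,1):
        ch=a&(dz>.006)&(dz<.02)&(v*sg>.125)&(abs(u)<.05);print("cheek",sg,ch.sum(),pc(v[ch],[2,50,98]),np.polyfit(u[ch],v[ch],1).round(4) if ch.sum()>5 else 0)
    top=a&(abs(dz)<.003)&(abs(v)<.12);print("top u",pc(u[top],[.5,99.5]))
    q=(p[...,2]>.09)&(p[...,2]<.135)&(p[...,0]>.46)&(p[...,0]<.62)&(p[...,1]>-.42)&(p[...,1]<-.26)
    pts=p[q]
    for x in np.arange(.48,.63,.01):
        b=pts[abs(pts[:,0]-x)<.005]
        if len(b)>2:
            h=np.sort(b[:,1]);k=np.diff(h).argmax();print("  x",x.round(3),len(b),"y",h[[0,k,k+1,-1]].round(3),"z",pc(b[:,2],[5,95]))
s=S["side"];save(s,"img_crop.png",(290,100,400,190),7)
E
```

```text
scene rail -1 245 [-0.004  -0.0308] 0.0394
scene rail 1 245 [-0.0025  0.0331] 0.0397
stops [0.1367 0.1417 0.1461] [-0.1452 -0.1395 -0.135 ]
scene deck plane [0.3204 0.0042 0.0545] 0.97
lip 219 [-0.07   -0.0646 -0.0604] [ 0.0002 -0.065 ] [0.0456 0.0495]
cheek -1 98 [-0.146  -0.1426 -0.1377] [ 0.0011 -0.1424]
cheek 1 119 [0.1336 0.1373 0.1437] [0.0217 0.1379]
top u [-0.0618  0.0737]
  x 0.49 10 y [-0.385 -0.377 -0.37  -0.363] z [0.1223 0.1305]
  x 0.5 37 y [-0.381 -0.379 -0.375 -0.345] z [0.0999 0.1276]
  x 0.51 40 y [-0.383 -0.367 -0.364 -0.349] z [0.0997 0.1255]
  x 0.52 31 y [-0.384 -0.361 -0.356 -0.35 ] z [0.1005 0.1271]
  x 0.53 36 y [-0.386 -0.386 -0.382 -0.351] z [0.1009 0.1273]
  x 0.54 41 y [-0.386 -0.373 -0.367 -0.351] z [0.0995 0.1278]
  x 0.55 44 y [-0.386 -0.352 -0.336 -0.328] z [0.1063 0.1274]
  x 0.56 51 y [-0.389 -0.352 -0.339 -0.328] z [0.1013 0.1273]
  x 0.57 53 y [-0.387 -0.355 -0.338 -0.33 ] z [0.1028 0.1265]
  x 0.58 51 y [-0.386 -0.355 -0.341 -0.328] z [0.105 0.127]
  x 0.59 51 y [-0.387 -0.356 -0.343 -0.33 ] z [0.1021 0.1251]
  x 0.6 23 y [-0.39  -0.359 -0.347 -0
[... 758 characters left out ...]
z [0.0975 0.1262]
  x 0.52 29 y [-0.379 -0.363 -0.359 -0.349] z [0.1016 0.1264]
  x 0.53 30 y [-0.385 -0.371 -0.361 -0.352] z [0.0982 0.1258]
  x 0.54 39 y [-0.382 -0.355 -0.34  -0.329] z [0.1004 0.1256]
  x 0.55 52 y [-0.385 -0.355 -0.341 -0.329] z [0.0974 0.1262]
  x 0.56 33 y [-0.383 -0.354 -0.339 -0.329] z [0.1054 0.1259]
  x 0.57 40 y [-0.382 -0.358 -0.341 -0.33 ] z [0.1042 0.1256]
  x 0.58 35 y [-0.386 -0.36  -0.338 -0.331] z [0.1048 0.1261]
  x 0.59 40 y [-0.418 -0.406 -0.386 -0.333] z [0.1066 0.1266]
  x 0.6 133 y [-0.419 -0.372 -0.368 -0.309] z [0.0955 0.1339]
  x 0.61 133 y [-0.341 -0.341 -0.335 -0.276] z [0.0918 0.1316]
  x 0.62 33 y [-0.282 -0.277 -0.275 -0.262] z [0.0978 0.1306]
```

View pics/img_crop.png

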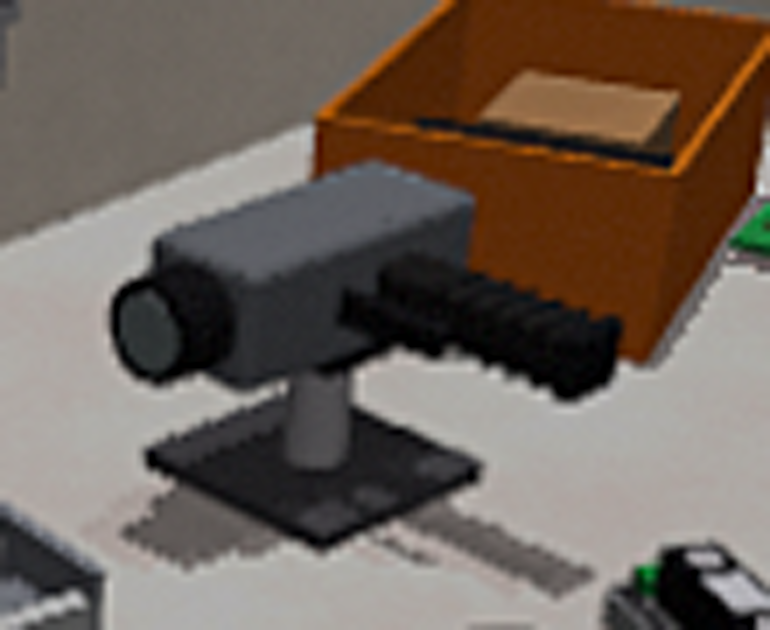

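The crop shows the camera with its handle running towards the robot (px 380-615, 255-395) and the trigger blade in front of it (345-440, 285-350). I have all the geometry I need, so I'll work out the first move.

```bash
python3 - <<'E'
from h import *
go(.437,.0485,.1,-1.2);go(.437,.0485,.029,-1.2)
E
```

```text
go [0.437  0.0485 0.1   ] -1.2 -> [  4.85 -18.76  11.31] turn 91.2
go [0.437  0.0485 0.029 ] -1.2 -> [  4.85 -18.75  18.41] turn 91.2
```

Call:
drive_tool --deltas "4.85 -18.8 8 91; 4.85 -18.8 10 91; 4.85 -18.8 11 91; 4.85 -18.8 11 91; 4.85 -18.8 11 91; 4.85 -18.8 11 91; 4.85 -18.8 11 91; 4.85 -18.8 11 91; 4.85 -18.8 11 91; 4.85 -18.8 11 91; 4.85 -18.8 11 91" --gripper 0.35 --grip_force 30

```text
time: 1.48
eef_pos: [0.4369, 0.0485, 0.1034]
eef_rot: [0.0, 1.0, -0.008, -0.0]
ft_force: [0.4, 0.5, 0.2]
gripper_width: 0.65
gripper_force: 0.0
```

```bash
python3 - <<'E'
from h import *
s=snap("wrist");save(s,"w1.png");p=cloud(s)
m=((s["depth"]>0)&(p[...,2]>.037)&(p[...,2]<.055)).astype(np.uint8)
k,l,stt,ce=cv2.connectedComponentsWithStats(m,connectivity=4)
for t in range(1,k):
    if stt[t,4]>150:
        P=p[l==t];r=cv2.minAreaRect((P[:,:2]*1000).astype(np.float32));print(stt[t,4],ce[t].round(),np.median(P[:,2]).round(4),np.round(r[0],1),np.round(r[1]),round(r[2],1))
go(.437,.0485,.029,-1.2);print(robot.sense()["qpos"].round(2))
E
```

```text
5735 [20. 65.] 0.042 [520.4 242.2] [ 44. 159.] 61.4
4344 [423. 178.] 0.0457 [451.8 -79.8] [90. 29.] 12.3
4091 [261. 198.] 0.0459 [437.1  46. ] [28. 89.] 88.9
go [0.437  0.0485 0.029 ] -1.2 -> [ 0.01 -0.    7.44] turn 0.3
[-0.37  0.25  0.22  2.16 -0.08  0.74 -1.69]
```

View pics/w1.png

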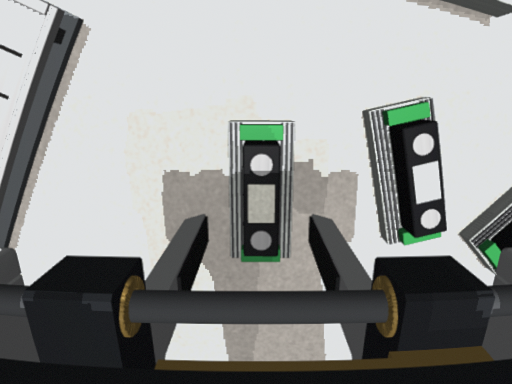

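The wrist view shows module0 centred between the fingers (core at px 261,198), with module1 at (423,178). I'll go down and grip it.

Call:
drive_tool --deltas "0 0.15 3 0; 0 0.15 5.5 0; 0 0.15 7 0; 0 0.15 7.4 0; 0 0.15 7.4 0"

```text
time: 2.15
eef_pos: [0.4372, 0.047, 0.0297]
eef_rot: [-0.0, 1.0, -0.009, 0.0]
ft_force: [0.5, -0.4, 0.1]
gripper_width: 0.651
gripper_force: 0.0
```

Call:
drive_tool --deltas "0 0 0 0; 0 0 0 0; 0 0 0 0; 0 0 0 0; 0 0 0 0; 0 0 0 0" --gripper 1 --grip_force 30

```text
time: 2.9
eef_pos: [0.437, 0.047, 0.0296]
eef_rot: [0.0, 1.0, -0.009, 0.0]
ft_force: [-1.6, -0.2, 5.7]
gripper_width: 0.295
gripper_force: 30.0
```

Call:
drive_tool --deltas "0 0 -2 0; 0 0 -5 0; 0 0 -8 0; 0 0 -10 0; 0 0 -10 0"

```text
time: 3.52
eef_pos: [0.4374, 0.0472, 0.1302]
eef_rot: [-0.0, 1.0, -0.009, 0.001]
ft_force: [-0.6, 0.1, -3.8]
gripper_width: 0.297
gripper_force: 30.0
```

```bash
python3 - <<'E'
from h import *
go(.665,.0816,.12,-11.5);go(.665,.0816,.071,-11.5)
E
```

```text
go [0.665  0.0816 0.12  ] -11.5 -> [22.69 -3.84  1.06] turn 10.5
go [0.665  0.0816 0.071 ] -11.5 -> [22.68 -3.83  5.96] turn 10.5
```

Call:
drive_tool --deltas "5 -1 0 3; 10 -2 0 6; 15 -3 0 9; 20 -3.6 0 10.5; 22.7 -3.85 0 10.5; 22.7 -3.85 0 10.5; 22.7 -3.85 3 10.5; 22.7 -3.85 4.5 10.5; 22.7 -3.85 5.5 10.5; 22.7 -3.85 6 10.5; 22.7 -3.85 6 10.5; 22.7 -3.85 6 10.5"

```text
time: 5.03
eef_pos: [0.6648, 0.0816, 0.0699]
eef_rot: [-0.0, 0.995, -0.1, 0.0]
ft_force: [0.2, 0.0, -3.3]
gripper_width: 0.297
gripper_force: 30.0
```

Call:
drive_tool --deltas "0 0 0 0; 0 0 0 0; 0 0 0 0; 0 0 0 0; 0 0 -3 0; 0 0 -7 0; 0 0 -7 0" --gripper 0.5

```text
time: 5.9
eef_pos: [0.6662, 0.0816, 0.1426]
eef_rot: [-0.001, 0.995, -0.1, 0.002]
ft_force: [0.1, 0.2, 0.1]
gripper_width: 0.501
gripper_force: 0.0
```

```bash
cat >> h.py <<'E'
def find(name="wrist",zlo=.037,zhi=.055,amin=150,png=None,lo=(2000,6000)):
    s=snap(name);p=cloud(s)
    if png: save(s,png)
    m=((s["depth"]>0)&(s["depth"]>.1)&(p[...,2]>zlo)&(p[...,2]<zhi)&(p[...,0]>.2)).astype(np.uint8)
    k,l,stt,ce=cv2.connectedComponentsWithStats(m,connectivity=4)
    for t in range(1,k):
        if stt[t,4]>amin:
            P=p[l==t];r=cv2.minAreaRect((P[:,:2]*1000).astype(np.float32));w,h=r[1];a=r[2]+(90 if h>w else 0);a=(a+90)%180-90
            if lo[0]<w*h<lo[1]:print(name,stt[t,4],ce[t].round(),"z",np.median(P[:,2]).round(4),np.round(r[0],1),np.round(r[1]),"yaw",round(a,1))
E
python3 - <<'E'
from h import *
find(zlo=.075,zhi=.095);find("side",zlo=.036,zhi=.055,amin=100,lo=(1500,6000));find("scene",zlo=.075,zhi=.095,amin=60,lo=(1500,6000))
go(.452,-.079,.10,13);print(robot.sense()["qpos"].round(2))
E
```

```text
wrist 4097 [259. 201.] z 0.0859 [664.5  81.2] [28. 89.] yaw -11.4
side 208 [439. 108.] z 0.0455 [  603.2 -1150.3] [ 20. 238.] yaw -0.4
side 211 [395. 186.] z 0.0454 [ 386.7 -332.6] [30. 92.] yaw -30.6
side 210 [364. 200.] z 0.0456 [ 410.1 -204.6] [27. 93.] yaw -47.4
side 302 [325. 211.] z 0.0453 [450.7 -78.9] [90. 32.] yaw 11.5
scene 82 [75.  3.] z 0.0845 [  693.1 -1155.1] [ 47. 107.] yaw -29.7
scene 227 [246. 210.] z 0.0851 [665.9  83.8] [31. 89.] yaw -12.2
scene 113 [402. 249.] z 0.0788 [400.7 430.4] [77. 37.] yaw 16.5
scene 130 [346. 261.] z 0.0772 [547.5 358.1] [ 20. 110.] yaw -29.1
go [ 0.452 -0.079  0.1  ] 13 -> [-17.59  19.96   3.89] turn -24.5
[-0.35  0.58  0.25  1.57 -0.16  1.02 -1.82]
```

Call:
drive_tool --deltas "-5 5 0 -7; -10 10 0 -14; -14 15 0 -20; -17.6 20 0 -24; -17.6 20 1 -24; -17.6 20 3 -24; -17.6 20 6 -24; -17.6 20 9 -24; -17.6 20 10.5 -24; -17.6 20 10.9 -24; -17.6 20 10.9 -24; -17.6 20 10.9 -24" --gripper 0.4

```text
time: 7.55
eef_pos: [0.4527, -0.0794, 0.0312]
eef_rot: [0.0, 0.994, 0.109, 0.001]
ft_force: [-0.7, 0.3, 0.1]
gripper_width: 0.597
gripper_force: 0.0
```

Call:
drive_tool --deltas "0 0 0 0; 0 0 0 0; 0 0 0 0; 0 0 0 0; 0 0 0 0" --gripper 1

```text
time: 8.18
eef_pos: [0.4523, -0.0794, 0.0306]
eef_rot: [0.0, 0.994, 0.109, 0.0]
ft_force: [-1.0, -0.6, 5.3]
gripper_width: 0.296
gripper_force: 30.0
```

Call:
drive_tool --deltas "0 0 -2 0; 0 0 -5 0; 0 0 -8 0; 0 0 -10 0; 0 0 -10 0; 0 0 -10 0"

```text
time: 8.93
eef_pos: [0.4517, -0.0792, 0.1295]
eef_rot: [-0.0, 0.994, 0.109, -0.001]
ft_force: [-0.1, -0.5, -3.0]
gripper_width: 0.293
gripper_force: 30.0
```

```bash
python3 - <<'E'
from h import *
go(.652,.0187,.0698,-11.5)
E
```

```text
go [0.652  0.0187 0.0698] -11.5 -> [21.68 -5.22  5.94] turn 24.0
```

Call:
drive_tool --deltas "5 -1 -0.5 7; 10 -2 -0.5 14; 15 -3.5 -0.5 20; 20 -5 0 24; 21.7 -5.2 0 24; 21.7 -5.2 0 24; 21.7 -5.2 3 24; 21.7 -5.2 4.5 24; 21.7 -5.2 5.4 24; 21.7 -5.2 5.85 24; 21.7 -5.2 5.85 24; 21.7 -5.2 5.85 24"

```text
time: 10.42
eef_pos: [0.6531, 0.0184, 0.0725]
eef_rot: [-0.0, 0.995, -0.1, 0.0]
ft_force: [0.3, -0.7, -3.3]
gripper_width: 0.294
gripper_force: 30.0
```

Call:
drive_tool --deltas "0 0 0 0; 0 0 0 0; 0 0 0 0; 0 0 0 0; 0 0 -3 0; 0 0 -7 0; 0 0 -7 0" --gripper 0.5

```text
time: 11.3
eef_pos: [0.6545, 0.0183, 0.145]
eef_rot: [-0.0, 0.995, -0.1, 0.002]
ft_force: [-0.2, -0.9, -0.2]
gripper_width: 0.505
gripper_force: 0.0
```

```bash
python3 - <<'E'
from h import *
find(zlo=.075,zhi=.095);find("side",zlo=.036,zhi=.055,amin=100,lo=(1500,4000))
go(.410,-.2045,.03,-47.3);print(robot.sense()["qpos"].round(2))
E
```

```text
wrist 4015 [259. 200.] z 0.0859 [653.1  17.9] [28. 89.] yaw -11.4
wrist 3776 [175. 196.] z 0.0859 [664.7  81.7] [29. 89.] yaw -11.7
side 211 [395. 187.] z 0.0454 [ 386.7 -331.9] [30. 93.] yaw -32.9
side 207 [364. 199.] z 0.0456 [ 410.1 -205.4] [27. 94.] yaw -46.9
go [ 0.41   -0.2045  0.03  ] -47.3 -> [-19.35  26.69  11.18] turn 35.8
[-0.27  0.55  0.27  1.61 -0.17  1.   -1.72]
```

Call:
drive_tool --deltas "-5 6 0 8; -10 12 0 16; -14 18 0 24; -18 24 0 32; -19.35 26.7 0 35.8; -19.35 26.7 0 35.8; -19.35 26.7 3 35.8; -19.35 26.7 6 35.8; -19.35 26.7 9 35.8; -19.35 26.7 10.8 35.8; -19.35 26.7 11.2 35.8; -19.35 26.7 11.2 35.8; -19.35 26.7 11.2 35.8" --gripper 0.4

```text
time: 13.02
eef_pos: [0.4105, -0.2047, 0.0305]
eef_rot: [-0.0, 0.916, -0.401, 0.0]
ft_force: [-0.2, -0.9, 0.3]
gripper_width: 0.602
gripper_force: 0.0
```

Call:
drive_tool --deltas "0 0 0 0; 0 0 0 0; 0 0 0 0; 0 0 0 0; 0 0 0 0" --gripper 1

```text
time: 13.65
eef_pos: [0.41, -0.2047, 0.0301]
eef_rot: [0.0, 0.916, -0.401, 0.0]
ft_force: [-1.7, 0.8, 5.3]
gripper_width: 0.298
gripper_force: 30.0
```

Call:
drive_tool --deltas "0 0 -2 0; 0 0 -5 0; 0 0 -8 0; 0 0 -10 0; 0 0 -10 0; 0 0 -10 0"

```text
time: 14.4
eef_pos: [0.4096, -0.2044, 0.1291]
eef_rot: [0.0, 0.916, -0.401, -0.001]
ft_force: [-0.4, 0.5, -3.5]
gripper_width: 0.294
gripper_force: 30.0
```

```bash
python3 - <<'E'
from h import *
go(.640,-.0443,.0703,-11.5)
E
```

```text
go [ 0.64   -0.0443  0.0703] -11.5 -> [  3.87 -27.79   5.86] turn -35.8
```

Call:
drive_tool --deltas "1 -5 -0.5 -7; 1.5 -10 -0.5 -14; 2 -15 -0.5 -21; 3 -20 -0.5 -28; 3.5 -25 0 -35; 3.9 -27.8 0 -35.8; 3.9 -27.8 0 -35.8; 3.9 -27.8 3 -35.8; 3.9 -27.8 4.5 -35.8; 3.9 -27.8 5.4 -35.8; 3.9 -27.8 5.9 -35.8; 3.9 -27.8 5.9 -35.8; 3.9 -27.8 5.9 -35.8"

```text
time: 16.02
eef_pos: [0.6411, -0.0448, 0.0715]
eef_rot: [-0.0, 0.995, -0.1, 0.0]
ft_force: [0.6, 0.2, -2.7]
gripper_width: 0.298
gripper_force: 29.9
```

Call:
drive_tool --deltas "0 0 0 0; 0 0 0 0; 0 0 0 0; 0 0 0 0; 0 0 -3 0; 0 0 -7 0; 0 0 -7 0" --gripper 0.5

```text
time: 16.9
eef_pos: [0.6423, -0.045, 0.144]
eef_rot: [-0.0, 0.995, -0.1, 0.002]
ft_force: [-0.5, -0.2, -0.5]
gripper_width: 0.5
gripper_force: 0.0
```

```bash
python3 - <<'E'
from h import *
find(zlo=.075,zhi=.095);find("side",zlo=.036,zhi=.055,amin=100,lo=(1500,4000))
go(.386,-.332,.03,-32);print(robot.sense()["qpos"].round(2))
E
```

```text
wrist 4090 [258. 198.] z 0.0859 [642.6 -45.6] [28. 90.] yaw -10.4
wrist 3840 [174. 196.] z 0.0859 [652.9  18.2] [29. 90.] yaw -11.3
wrist 4191 [ 97. 202.] z 0.0858 [664.4  81.2] [29. 89.] yaw -11.8
side 211 [395. 187.] z 0.0456 [ 385.9 -333.1] [31. 90.] yaw -32.2
side 112 [253. 203.] z 0.0481 [613.8  42.2] [80. 42.] yaw 30.5
go [ 0.386 -0.332  0.03 ] -32 -> [-19.24  33.23  11.08] turn 20.5
[-0.2   0.54  0.31  1.64 -0.18  0.99 -1.6 ]
```

Call:
drive_tool --deltas "-5 5 0 5; -10 11 0 10; -14 17 0 15; -18 23 0 20; -19 29 0 20.5; -19.25 33.2 0 20.5; -19.25 33.2 0 20.5; -19.25 33.2 3 20.5; -19.25 33.2 6 20.5; -19.25 33.2 9 20.5; -19.25 33.2 10.7 20.5; -19.25 33.2 11.1 20.5; -19.25 33.2 11.1 20.5; -19.25 33.2 11.1 20.5" --gripper 0.4

```text
time: 18.75
eef_pos: [0.3864, -0.3321, 0.0308]
eef_rot: [0.0, 0.961, -0.276, 0.001]
ft_force: [0.4, 0.2, 1.1]
gripper_width: 0.6
gripper_force: 0.0
```

Call:
drive_tool --deltas "0 0 0 0; 0 0 0 0; 0 0 0 0; 0 0 0 0; 0 0 0 0" --gripper 1

```text
time: 19.38
eef_pos: [0.3859, -0.3321, 0.0301]
eef_rot: [0.0, 0.961, -0.276, 0.0]
ft_force: [-2.7, -1.1, 4.8]
gripper_width: 0.297
gripper_force: 30.0
```

Call:
drive_tool --deltas "0 0 -2 0; 0 0 -5 0; 0 0 -8 0; 0 0 -10 0; 0 0 -10 0; 0 0 -10 0"

```text
time: 20.12
eef_pos: [0.3856, -0.3313, 0.129]
eef_rot: [-0.0, 0.961, -0.276, -0.001]
ft_force: [-1.2, -0.2, -2.9]
gripper_width: 0.293
gripper_force: 30.0
```

```bash
python3 - <<'E'
from h import *
go(.6275,-.1075,.0705,-11.5)
E
```

```text
go [ 0.6275 -0.1075  0.0705] -11.5 -> [  8.67 -31.79   5.84] turn -20.5
```

Call:
drive_tool --deltas "0.5 -5 -2 0; 2 -10 -2 -2; 4 -15 -2 -8; 6 -20 -2 -15; 7.5 -26 -1 -20; 8.7 -31.8 0 -20.5; 8.7 -31.8 0 -20.5; 8.7 -31.8 3 -20.5; 8.7 -31.8 4.5 -20.5; 8.7 -31.8 5.4 -20.5; 8.7 -31.8 5.9 -20.5; 8.7 -31.8 5.9 -20.5; 8.7 -31.8 5.9 -20.5"

```text
time: 21.75
eef_pos: [0.6286, -0.1083, 0.0715]
eef_rot: [-0.0, 0.995, -0.1, 0.0]
ft_force: [0.7, -0.1, -2.9]
gripper_width: 0.293
gripper_force: 30.0
```

Call:
drive_tool --deltas "0 0 0 0; 0 0 0 0; 0 0 0 0; 0 0 0 0; 0 0 -3 0; 0 0 -7 0; 0 0 -11 0; 0 0 -11 0" --gripper 0.5

```text
time: 22.75
eef_pos: [0.6297, -0.1085, 0.184]
eef_rot: [-0.0, 0.995, -0.1, 0.002]
ft_force: [-0.4, -0.9, 0.3]
gripper_width: 0.501
gripper_force: 0.0
```

```bash
python3 - <<'E'
from h import *
find(zlo=.075,zhi=.095,png="w2.png");find("side",zlo=.036,zhi=.055,amin=100,lo=(1500,4000))
go(.562,-.362,.180,-4);print(robot.sense()["qpos"].round(2))
E
```

```text
wrist 3022 [185. 183.] z 0.0859 [643.1 -45.3] [29. 89.] yaw -10.0
wrist 3139 [258. 185.] z 0.0859 [ 630.3 -109.2] [28. 90.] yaw -12.2
wrist 3230 [117. 189.] z 0.0858 [652.6  18.3] [29. 91.] yaw -12.2
wrist 3165 [ 53. 190.] z 0.0857 [664.2  81.1] [29. 90.] yaw -11.3
side 112 [254. 203.] z 0.0485 [613.5  42.4] [80. 42.] yaw 30.4
go [ 0.562 -0.362  0.18 ] -4 -> [-1.43 26.2   0.08] turn -7.5
[-0.14  0.49  0.36  1.62 -0.19  1.06 -1.5 ]
```

View pics/w2.png

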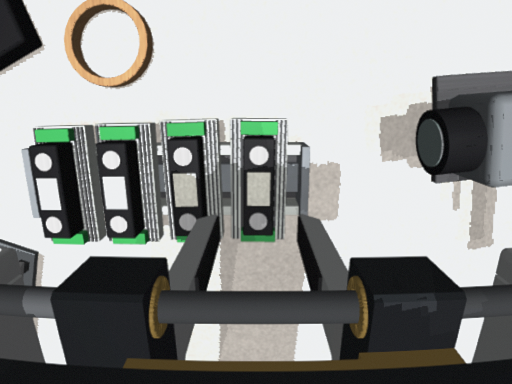

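All four lie square across the rails (cores at px x≈55, 118, 185, 258). Next is the trigger.

Call:
drive_tool --deltas "0 0 -2 0; 0 5 -3 0; 0 10 -3 -3; -1 16 -3 -7.5; -1.4 22 -3 -7.5; -1.4 26.2 -3 -7.5; -1.4 26.2 -3 -7.5; -1.4 26.2 -3 -7.5" --gripper 0

```text
time: 23.85
eef_pos: [0.5623, -0.3613, 0.2098]
eef_rot: [-0.001, 0.999, -0.035, -0.001]
ft_force: [-0.8, -0.0, 0.3]
gripper_width: 0.996
gripper_force: 0.0
```

```bash
python3 - <<'E'
from h import *
s=snap("wrist");save(s,"w3.png",k=1.2);p=cloud(s)
q=(s["depth"]>.1)&(p[...,2]>.095)&(p[...,2]<.135)&(p[...,0]>.46)&(p[...,0]<.62)&(p[...,1]>-.42)&(p[...,1]<-.26)
pts=p[q]
for x in np.arange(.48,.63,.01):
    b=pts[abs(pts[:,0]-x)<.004]
    if len(b)>2:
        h=np.sort(b[:,1]);k=np.diff(h).argmax();print("  x",x.round(3),len(b),"y",h[[0,k,k+1,-1]].round(4),"z",np.percentile(b[:,2],[5,50,95]).round(4))
b=(s["depth"]>.1)&(p[...,2]>.136)&(p[...,2]<.15)&(p[...,0]<.7);print("body x min",np.percentile(p[b][:,0],[.5,2,99]).round(4))
go(.562,-.362,.1,-4)
E
```

```text
x 0.49 300 y [-0.3858 -0.3822 -0.3815 -0.3507] z [0.1237 0.1263 0.1274]
  x 0.5 297 y [-0.3848 -0.3539 -0.353  -0.3518] z [0.1199 0.1244 0.1257]
  x 0.51 307 y [-0.3857 -0.3855 -0.3846 -0.3536] z [0.1209 0.1245 0.1258]
  x 0.52 305 y [-0.3868 -0.3555 -0.3546 -0.3546] z [0.1223 0.1248 0.126 ]
  x 0.53 300 y [-0.3881 -0.3859 -0.3852 -0.356 ] z [0.1216 0.1247 0.1259]
  x 0.54 303 y [-0.3876 -0.3576 -0.3566 -0.3566] z [0.1212 0.1245 0.1257]
  x 0.55 453 y [-0.3895 -0.3575 -0.3422 -0.3317] z [0.1168 0.1242 0.1259]
  x 0.56 454 y [-0.3906 -0.3586 -0.3431 -0.3326] z [0.1172 0.1244 0.126 ]
  x 0.57 467 y [-0.3907 -0.3597 -0.3441 -0.3338] z [0.117  0.1239 0.1256]
  x 0.58 468 y [-0.3921 -0.3604 -0.345  -0.3346] z [0.117  0.1239 0.1255]
  x 0.59 475 y [-0.3924 -0.362  -0.3458 -0.3357] z [0.1171 0.1239 0.1255]
  x 0.6 223 y [-0.4013 -0.3627 -0.3608 -0.3366] z [0.1169 0.1236 0.1346]
  x 0.61 7 y [-0.2976 -0.2958 -0.2926 -0.2847] z [0.1337 0.134  0.1348]
  x 0.62 13 y [-0.2796 -0.2796 -0.2728 -0.2601] z [0.115  0.116  0.1237]
body x min [0.5994 0.6025 0.6725]
go [ 0.562 -0.362  0.1  ] -4 -> [-0.05  0.14 11.01] turn 0.1
```

View pics/w3.png

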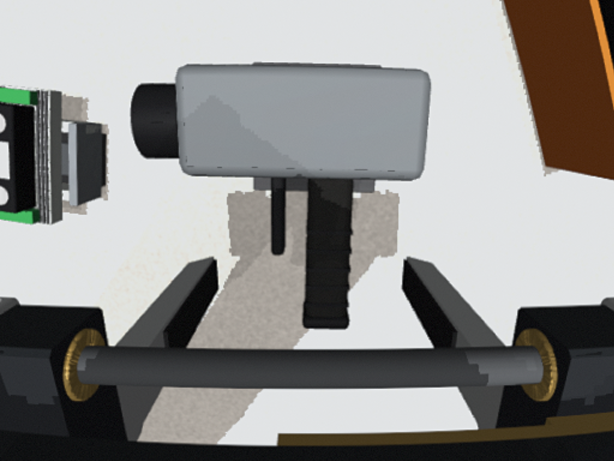

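The wrist view shows the handle (px 308-350, 180-327) and the trigger blade (272-285, 180-253), both between the open fingers. I'll go down and squeeze.

Call:
drive_tool --deltas "0 0.6 3 0; 0 0.6 6 1.5; 0 0.6 9 1.5; 0 0.6 10.5 1.5; 0 0.6 11 1.5; 0 0.6 11 1.5; 0 0.6 11 1.5"

```text
time: 24.78
eef_pos: [0.5623, -0.3684, 0.102]
eef_rot: [0.0, 0.999, -0.048, 0.001]
ft_force: [0.3, -0.1, -1.1]
gripper_width: 1.001
gripper_force: 0.0
```

Call:
drive_tool --deltas "0 0 0 0; 0 0 0 0; 0 0 0 0; 0 0 0 0; 0 0 0 0; 0 0 0 0; 0 0 0 0; 0 0 0 0; 0 0 0 0; 0 0 0 0" --gripper 1 --grip_force 22

```text
time: 26.02
eef_pos: [0.5619, -0.3666, 0.1007]
eef_rot: [-0.001, 0.999, -0.047, -0.0]
ft_force: [-2.2, 8.5, 3.8]
gripper_width: 0.512
gripper_force: 21.6
```

Call:
drive_tool --deltas "0 0 0 0; 0 0 0 0; 0 0 0 0; 0 0 0 0; 0 0 0 0; 0 0 0 0" --grip_force 35

```text
time: 26.78
eef_pos: [0.562, -0.3667, 0.1008]
eef_rot: [-0.001, 0.999, -0.047, -0.0]
ft_force: [-1.4, 7.8, 3.3]
gripper_width: 0.508
gripper_force: 34.2
```

```bash
python3 - <<'E'
from h import *
s=snap("side");save(s,"sq.png",(320,110,390,165),10);s2=snap("wrist");save(s2,"sqw.png",(130,120,370,300),3);print(robot.sense()["ft_force"])
p=cloud(s2);q=(s2["depth"]>.05)&(p[...,2]>.1)&(p[...,2]<.122)&(abs(p[...,0]-.585)<.02)&(p[...,1]>-.361)&(p[...,1]<-.31)
for x in np.arange(.57,.605,.005):
    b=p[q&(abs(p[...,0]-x)<.003)];print(x.round(3),len(b),np.percentile(b[:,1],[2,50,98]).round(4) if len(b) else "")
E
```

```text
[-1.98649672  6.94668822  2.49127884]
0.57 312 [-0.3603 -0.3499 -0.3424]
0.575 514 [-0.3604 -0.3435 -0.3326]
0.58 270 [-0.3607 -0.3481 -0.3416]
0.585 269 [-0.3505 -0.3467 -0.3404]
0.59 273 [-0.3494 -0.3455 -0.3393]
0.595 268 [-0.3484 -0.3443 -0.3383]
0.6 83 [-0.3471 -0.3422 -0.3374]
0.605 0
```

View pics/sqw.png

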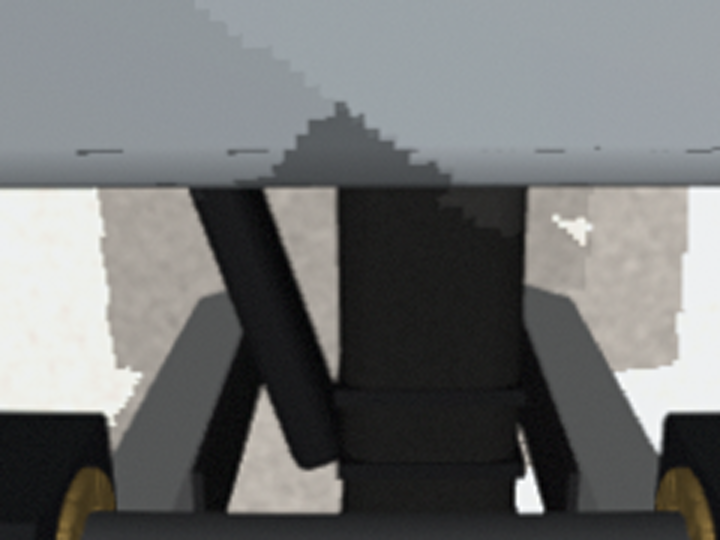

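The trigger has turned about 0.31 rad, its tip touching the handle at (320,460), and it was held for over half a second. I'll release it and recheck the modules.

Call:
drive_tool --deltas "0 0 0 0; 0 0 0 0; 0 0 0 0; 0 0 0 0; 0 0 0 0; 0 0 0 0" --gripper 0

```text
time: 27.62
eef_pos: [0.5618, -0.3683, 0.1009]
eef_rot: [0.0, 0.999, -0.048, -0.0]
ft_force: [0.1, -1.0, 1.1]
gripper_width: 1.001
gripper_force: 0.0
```

Call:
drive_tool --deltas "0 0 -3 0; 0 0 -7 0; 0 0 -10 0; 0 -5 -10 3; 0 -11 -10 6; 0 -17 -10 6; 0 -23 -10 6; 0.5 -26 -9 6; 0.5 -26 -9 6; 0.5 -26 -9 6"

```text
time: 28.88
eef_pos: [0.5916, -0.1109, 0.1911]
eef_rot: [0.0, 0.995, -0.101, 0.0]
ft_force: [0.6, 0.3, 0.1]
gripper_width: 1.005
gripper_force: 0.0
```

```bash
python3 - <<'E'
from h import *
find(zlo=.075,zhi=.095);find("scene",zlo=.075,zhi=.095,amin=60,lo=(1500,4000))
T=tool();print(T[:3,3],robot.sense()["gripper_width"])
go(.665,.0815,.16,-11.5)
E
```

```text
wrist 3239 [247. 143.] z 0.086 [ 630.6 -109.2] [28. 90.] yaw -11.8
wrist 3368 [175. 144.] z 0.0859 [642.4 -45.1] [29. 90.] yaw -10.3
wrist 3362 [106. 148.] z 0.0858 [652.5  17.7] [29. 90.] yaw -10.6
wrist 3203 [ 41. 150.] z 0.0858 [664.2  81. ] [30. 89.] yaw -11.6
scene 276 [221. 158.] z 0.0856 [ 632.1 -106.1] [32. 90.] yaw -11.8
scene 300 [230. 174.] z 0.0854 [644.1 -42.4] [33. 90.] yaw -10.6
scene 310 [239. 191.] z 0.0859 [654.6  21.1] [31. 89.] yaw -11.0
scene 327 [248. 208.] z 0.0858 [665.9  84. ] [31. 89.] yaw -11.2
scene 126 [349. 260.] z 0.0768 [540.2 364.3] [16. 97.] yaw -28.2
[ 0.59157628 -0.11129558  0.19119992] 0.9980437601317057
go [0.665  0.0815 0.16  ] -11.5 -> [  3.31 -20.36   3.11] turn -0.1
```

The trigger is released and all four modules are still on the rack. I'll transfer them one at a time, starting with the one at rack y=+96.

Call:
drive_tool --deltas "1 -5 0 0; 2 -11 0 0; 3 -17 0 0; 3.3 -20.4 0 0; 3.3 -20.4 1 0; 3.3 -20.4 5 0; 3.3 -20.4 9 0; 3.3 -20.4 11.5 0; 3.3 -20.4 12 0; 3.3 -20.4 12 0; 3.3 -20.4 12 0" --gripper 0.5

```text
time: 30.35
eef_pos: [0.6654, 0.0832, 0.0723]
eef_rot: [-0.0, 0.995, -0.1, 0.001]
ft_force: [0.8, 1.2, 0.3]
gripper_width: 0.495
gripper_force: 0.0
```

Call:
drive_tool --deltas "0 0 0 0; 0 0 0 0; 0 0 0 0; 0 0 0 0; 0 0 0 0" --gripper 1 --grip_force 30

```text
time: 30.98
eef_pos: [0.6649, 0.0831, 0.0714]
eef_rot: [0.0, 0.995, -0.1, 0.0]
ft_force: [-1.9, -3.3, 6.4]
gripper_width: 0.298
gripper_force: 30.0
```

Call:
drive_tool --deltas "0 0 -3 0; 0 0 -7 0; 0 0 -11 0; 0 0 -12 0; 0 0 -12 0"

```text
time: 31.6
eef_pos: [0.6645, 0.0837, 0.1903]
eef_rot: [-0.0, 0.995, -0.1, -0.0]
ft_force: [-0.0, -0.5, -3.6]
gripper_width: 0.295
gripper_force: 30.0
```

```bash
python3 - <<'E'
from h import *
go(.3985,.356,.125,61.4);go(.3985,.356,.0835,61.4);print(tool()[:3,3])
E
```

```text
go [0.3985 0.356  0.125 ] 61.4 -> [-31.49 -21.39   6.54] turn -72.9
go [0.3985 0.356  0.0835] 61.4 -> [-31.49 -21.39  10.69] turn -72.9
[0.66451773 0.08365868 0.1902919 ]
```

Call:
drive_tool --deltas "-4 -2.5 0 -8; -8 -5 0 -17; -12 -8 0 -26; -16 -11 0 -35; -20 -14 0 -44; -24 -17 0 -53; -28 -19.5 0 -62; -31.5 -21.4 0 -72; -31.5 -21.4 0 -72.9; -31.5 -21.4 0 -72.9; -31.5 -21.4 3 -72.9; -31.5 -21.4 6 -72.9; -31.5 -21.4 7 -72.9; -31.5 -21.4 7 -72.9; -31.5 -21.4 7 -72.9"

```text
time: 33.48
eef_pos: [0.3993, 0.3562, 0.1219]
eef_rot: [-0.0, 0.86, 0.51, 0.001]
ft_force: [-0.3, 0.3, -2.8]
gripper_width: 0.295
gripper_force: 30.0
```

Call:
drive_tool --deltas "0 0 0 0; 0 0 0.6 0; 0 0 1.1 0; 0 0 1.6 0; 0 0 2.1 0; 0 0 2.5 0; 0 0 2.9 0; 0 0 3.2 0; 0 0 3.4 0; 0 0 3.4 0" --grip_force 10

```text
time: 34.72
eef_pos: [0.3988, 0.3562, 0.0869]
eef_rot: [-0.0, 0.86, 0.511, 0.0]
ft_force: [0.3, -0.1, -4.0]
gripper_width: 0.3
gripper_force: 10.0
```

```bash
python3 - <<'E'
from h import *
s=snap("side");save(s,"d1.png",(130,150,290,310),4);print(tool()[:3,3],robot.sense()["ft_force"])
E
```

```text
[0.39890775 0.35639675 0.08699526] [-0.51007342 -0.25844541 -4.03026217]
```

View pics/d1.png

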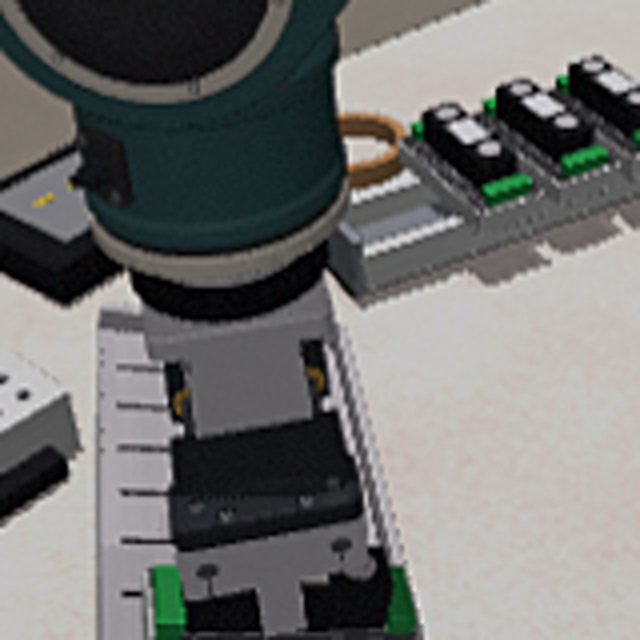

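```bash
cat >> h.py <<'E'
def deck(s,lo=.008,hi=.07):
    """slopes of things standing on the deck: heights over the nominal deck plane in deck frame"""
    p=cloud(s);a=np.radians(61.4);c=np.array([.486,.318]);d=p[...,:2]-c
    u=d@[np.cos(a),np.sin(a)];v=d@[-np.sin(a),np.cos(a)];dz=p[...,2]-(.0555+.309*u)
    return p,u,v,dz,(s["depth"]>.08)&(abs(u)<.09)&(abs(v)<.16)
E
python3 - <<'E'
from h import *
for n in("wrist","side"):
    s=snap(n);p,u,v,dz,ok=deck(s)
    g=s["pixels"].astype(int);gr=ok&(g[...,1]>g[...,0]+40)&(g[...,1]>g[...,2]+40)
    k,l,st,ce=cv2.connectedComponentsWithStats(gr.astype(np.uint8))
    for t in range(1,k):
        if st[t,4]>30:
            m=l==t;print(n,st[t,4],"u",np.median(u[m]).round(4),"v",np.median(v[m]).round(4),"z",np.percentile(p[m][:,2],[5,50,95]).round(4),"dz",np.median(dz[m]).round(4))
    if n=="wrist":save(s,"d2.png")
E
```

```text
wrist 1739 u 0.0409 v 0.0952 z [0.0933 0.0986 0.1003] dz 0.031
side 100 u 0.0406 v 0.0967 z [0.0982 0.1    0.102 ] dz 0.0321
```

View pics/d2.png

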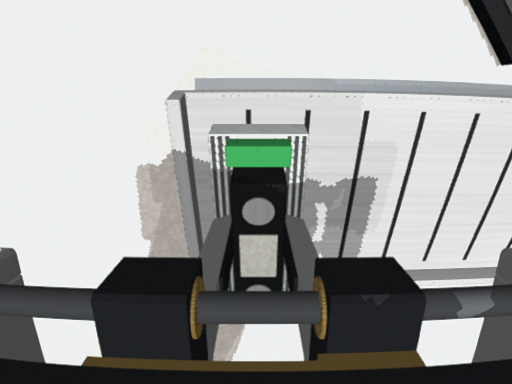

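The uphill terminal (px 258,153) is at z≈0.099, so the module has already tilted onto the slope. I'll lower it slightly more and release.

Call:
drive_tool --deltas "0 0 0.15 0; 0 0 0.15 0"

```text
time: 35.12
eef_pos: [0.3988, 0.3562, 0.0854]
eef_rot: [-0.0, 0.86, 0.511, 0.0]
ft_force: [-0.3, -0.6, -2.1]
gripper_width: 0.297
gripper_force: 10.0
```

Call:
drive_tool --deltas "0 0 0 0; 0 0 0 0; 0 0 0 0; 0 0 0 0; 0 0 -3 0; 0 0 -7 0; 0 0 -11 0; -3 0 -12 0; -6 0 -12 0; -6 0 -12 0" --gripper 0.5

```text
time: 36.38
eef_pos: [0.3696, 0.3021, 0.2058]
eef_rot: [0.0, 0.86, 0.51, 0.0]
ft_force: [0.8, 0.5, -0.1]
gripper_width: 0.499
gripper_force: 0.0
```

```bash
cat >> h.py <<'E'
def ondeck(s):
    """module cores on the deck: top plane 46 mm over it -> deck coordinates x,y,z and tilt"""
    p,u,v,dz,ok=deck(s)
    m=(ok&(dz>.038)&(dz<.062)).astype(np.uint8)
    k,l,st,ce=cv2.connectedComponentsWithStats(m,connectivity=4)
    for t in range(1,k):
        if st[t,4]<150: continue
        q=l==t;A=np.c_[u[q],v[q],np.ones(q.sum())];f=np.linalg.lstsq(A,p[q][:,2],rcond=None)[0]
        r=cv2.minAreaRect((np.c_[u[q]/.955,v[q]]*1000).astype(np.float32));w,h=r[1];a=(r[2]+(90 if h>w else 0)+90)%180-90
        uc=r[0][0]/1000*.955;h=np.median(dz[q])*.955
        print(st[t,4],"deck x %.1f y %.1f z %.1f"%((uc+.06)/.955*1000+h*.309*1000,r[0][1]+1,h*1000-46),"slopes",f[:2].round(3),"size",np.round(r[1]),"yaw",round(a,1))
E
python3 - <<'E'
from h import *
ondeck(snap("wrist"));s=snap("side");ondeck(s);print(tool()[:3,3]);find("scene",zlo=.075,zhi=.095,amin=60,lo=(1500,4000))
go(.653,.0183,.19,-11.2);go(.653,.0183,.0705,-11.2)
E
```

```text
3128 deck x 61.8 y 96.2 z -0.4 slopes [0.298 0.001] size [92. 28.] yaw 0.5
774 deck x 62.9 y 95.5 z 0.6 slopes [ 0.297 -0.198] size [93. 31.] yaw 0.2
[0.37025722 0.30367522 0.20571203]
scene 79 [76.  3.] z 0.0843 [  682.6 -1147.5] [17. 93.] yaw -3.1
scene 276 [221. 158.] z 0.0852 [ 632.3 -106.2] [31. 89.] yaw -11.8
scene 295 [230. 174.] z 0.0859 [644.  -43.2] [31. 91.] yaw -9.6
scene 305 [239. 191.] z 0.0855 [654.3  20.4] [30. 89.] yaw -11.5
scene 121 [402. 249.] z 0.078 [400.2 428.3] [72. 41.] yaw 19.0
scene 115 [343. 261.] z 0.0771 [552.  354.9] [20. 85.] yaw -28.5
go [0.653  0.0183 0.19  ] -11.2 -> [-11.56  38.49   1.55] turn 72.6
go [0.653  0.0183 0.0705] -11.2 -> [-11.56  38.49  13.5 ] turn 72.6
```

The first module lies flat at deck x≈62, y≈96. Now the second.

Call:
drive_tool --deltas "-1.5 5 0 9; -3 10 0 18; -4.5 15 0 27; -6 20 0 36; -7.5 25 0 45; -9 30 0 54; -10.5 35 0 63; -11.5 38.5 0 72; -11.55 38.5 2 72.6; -11.55 38.5 6 72.6; -11.55 38.5 10 72.6; -11.55 38.5 12.8 72.6; -11.55 38.5 13.4 72.6; -11.55 38.5 13.4 72.6; -11.55 38.5 13.4 72.6"

```text
time: 38.4
eef_pos: [0.6534, 0.0179, 0.0726]
eef_rot: [-0.0, 0.995, -0.097, 0.001]
ft_force: [-0.0, -0.9, 0.5]
gripper_width: 0.503
gripper_force: 0.0
```

Call:
drive_tool --deltas "0 0 0 0; 0 0 0 0; 0 0 0 0; 0 0 0 0; 0 0 0 0" --gripper 1 --grip_force 30

```text
time: 39.02
eef_pos: [0.653, 0.0178, 0.0719]
eef_rot: [-0.0, 0.995, -0.098, 0.0]
ft_force: [-1.3, 0.9, 6.0]
gripper_width: 0.295
gripper_force: 30.0
```

Call:
drive_tool --deltas "0 0 -3 0; 0 0 -7 0; 0 0 -11 0; 0 0 -12 0; 0 0 -12 0"

```text
time: 39.65
eef_pos: [0.6525, 0.0177, 0.1908]
eef_rot: [-0.0, 0.995, -0.098, -0.0]
ft_force: [0.1, -0.4, -3.9]
gripper_width: 0.297
gripper_force: 30.0
```

```bash
python3 - <<'E'
from h import *
go(.4547,.3253,.122,61.4);print(tool()[:3,3])
E
```

```text
go [0.4547 0.3253 0.122 ] 61.4 -> [-25.38 -26.33   6.89] turn -72.6
[0.6525361  0.01770667 0.19084193]
```

Call:
drive_tool --deltas "-3 -3 0 -9; -6.5 -6.5 0 -18; -10 -10 0 -27; -13 -13 0 -36; -16 -16.5 0 -45; -19.5 -20 0 -54; -22.5 -23.5 0 -63; -25.4 -26.3 0 -72; -25.4 -26.3 0 -72.6; -25.4 -26.3 0 -72.6; -25.4 -26.3 3 -72.6; -25.4 -26.3 6 -72.6; -25.4 -26.3 6.9 -72.6; -25.4 -26.3 6.9 -72.6; -25.4 -26.3 6.9 -72.6"

```text
time: 41.52
eef_pos: [0.4553, 0.3251, 0.1234]
eef_rot: [-0.0, 0.86, 0.51, 0.001]
ft_force: [-0.7, 0.2, -2.7]
gripper_width: 0.295
gripper_force: 30.0
```

Call:
drive_tool --deltas "0 0 0 0; 0 0 0.6 0; 0 0 1.1 0; 0 0 1.6 0; 0 0 2.1 0; 0 0 2.5 0; 0 0 2.9 0; 0 0 3.2 0; 0 0 3.5 0; 0 0 3.65 0; 0 0 3.65 0" --grip_force 10

```text
time: 42.9
eef_pos: [0.4548, 0.3252, 0.0859]
eef_rot: [-0.0, 0.86, 0.511, 0.0]
ft_force: [0.4, 0.3, -3.3]
gripper_width: 0.299
gripper_force: 10.0
```

Call:
drive_tool --deltas "0 0 0 0; 0 0 0 0; 0 0 0 0; 0 0 0 0; 0 0 -3 0; 0 0 -7 0; 0 0 -11 0; -3 0 -12 0; -6 0 -12 0; -6 0 -12 0" --gripper 0.5

```text
time: 44.15
eef_pos: [0.4256, 0.2709, 0.2064]
eef_rot: [0.0, 0.86, 0.51, 0.0]
ft_force: [0.0, 1.5, 0.4]
gripper_width: 0.498
gripper_force: 0.0
```

```bash
python3 - <<'E'
from h import *
ondeck(snap("wrist"));ondeck(snap("side"));find("scene",zlo=.075,zhi=.095,amin=200,lo=(1500,4000))
go(.643,-.0450,.0705,-10.5)
E
```

```text
3274 deck x 61.4 y 96.1 z -0.5 slopes [0.298 0.057] size [29. 92.] yaw -0.1
3114 deck x 61.2 y 32.1 z -0.4 slopes [ 0.298 -0.   ] size [92. 28.] yaw 0.2
636 deck x 62.6 y 31.6 z 1.0 slopes [ 0.296 -0.21 ] size [31. 93.] yaw -0.9
777 deck x 62.7 y 95.8 z 0.6 slopes [ 0.3 -0.2] size [32. 93.] yaw -1.1
scene 279 [221. 158.] z 0.0855 [ 631.3 -107.7] [36. 90.] yaw -13.3
scene 295 [230. 174.] z 0.0855 [643.9 -43.1] [33. 91.] yaw -11.0
go [ 0.643  -0.045   0.0705] -10.5 -> [-17.55  34.25  13.55] turn 71.9
```

The second module is good. Now the third.

Call:
drive_tool --deltas "-2 4.5 0 9; -4.5 9 0 18; -7 13.5 0 27; -9 18 0 36; -11.5 22.5 0 45; -13.5 27 0 54; -16 31.5 0 63; -17.5 34.2 0 71; -17.55 34.2 2 71.9; -17.55 34.2 6 71.9; -17.55 34.2 10 71.9; -17.55 34.2 12.8 71.9; -17.55 34.2 13.4 71.9; -17.55 34.2 13.4 71.9; -17.55 34.2 13.4 71.9"

```text
time: 46.18
eef_pos: [0.6429, -0.0453, 0.0731]
eef_rot: [-0.0, 0.996, -0.091, 0.001]
ft_force: [0.5, -0.0, -0.3]
gripper_width: 0.502
gripper_force: 0.0
```

Call:
drive_tool --deltas "0 0 0 0; 0 0 0 0; 0 0 0 0; 0 0 0 0; 0 0 0 0" --gripper 1 --grip_force 30

```text
time: 46.8
eef_pos: [0.6424, -0.0455, 0.0724]
eef_rot: [-0.0, 0.996, -0.091, 0.0]
ft_force: [-1.6, 0.5, 6.7]
gripper_width: 0.295
gripper_force: 30.0
```

Call:
drive_tool --deltas "0 0 -3 0; 0 0 -7 0; 0 0 -11 0; 0 0 -12 0; 0 0 -12 0"

```text
time: 47.42
eef_pos: [0.642, -0.0454, 0.1914]
eef_rot: [-0.0, 0.996, -0.091, -0.0]
ft_force: [-0.2, -0.9, -3.4]
gripper_width: 0.296
gripper_force: 30.0
```

```bash
python3 - <<'E'
from h import *
go(.5109,.2947,.122,61.4);print(tool()[:3,3])
E
```

```text
go [0.5109 0.2947 0.122 ] 61.4 -> [-19.08 -31.05   6.94] turn -71.9
[ 0.64202597 -0.04540746  0.19136879]
```

Call:
drive_tool --deltas "-2.5 -4 0 -9; -5 -8 0 -18; -7.5 -12 0 -27; -10 -16 0 -36; -12.5 -20 0 -45; -15 -24 0 -54; -17.5 -28 0 -63; -19.1 -31.05 0 -71; -19.1 -31.05 0 -71.9; -19.1 -31.05 0 -71.9; -19.1 -31.05 3 -71.9; -19.1 -31.05 6 -71.9; -19.1 -31.05 6.9 -71.9; -19.1 -31.05 6.9 -71.9; -19.1 -31.05 6.9 -71.9"

```text
time: 49.3
eef_pos: [0.5116, 0.2946, 0.124]
eef_rot: [0.0, 0.86, 0.51, 0.001]
ft_force: [0.4, 0.1, -3.0]
gripper_width: 0.294
gripper_force: 30.0
```

Call:
drive_tool --deltas "0 0 0 0; 0 0 0.6 0; 0 0 1.1 0; 0 0 1.6 0; 0 0 2.1 0; 0 0 2.5 0; 0 0 2.9 0; 0 0 3.2 0; 0 0 3.5 0; 0 0 3.6 0; 0 0 3.6 0" --grip_force 10

```text
time: 50.68
eef_pos: [0.5111, 0.2948, 0.0869]
eef_rot: [-0.0, 0.86, 0.511, 0.0]
ft_force: [0.4, 0.1, -2.3]
gripper_width: 0.297
gripper_force: 10.0
```

Call:
drive_tool --deltas "0 0 0 0; 0 0 0 0; 0 0 0 0; 0 0 0 0; 0 0 -3 0; 0 0 -7 0; 0 0 -11 0; -3 0 -12 0; -6 0 -12 0; -6 0 -12 0" --gripper 0.5

```text
time: 51.92
eef_pos: [0.482, 0.2404, 0.2074]
eef_rot: [0.0, 0.86, 0.51, 0.0]
ft_force: [0.5, -0.5, 0.1]
gripper_width: 0.504
gripper_force: 0.0
```

```bash
python3 - <<'E'
from h import *
ondeck(snap("wrist"));ondeck(snap("side"));find("scene",zlo=.075,zhi=.095,amin=200,lo=(1500,4000))
go(.6305,-.109,.0705,-12)
E
```

```text
3101 deck x 62.2 y -32.0 z -0.4 slopes [ 0.298 -0.004] size [92. 28.] yaw 0.0
3229 deck x 61.1 y 32.2 z -0.5 slopes [0.299 0.055] size [92. 29.] yaw 0.1
3227 deck x 61.7 y 96.0 z -0.5 slopes [0.302 0.104] size [92. 29.] yaw 0.1
516 deck x 63.4 y -31.9 z 0.7 slopes [ 0.304 -0.209] size [30. 92.] yaw -0.1
630 deck x 62.8 y 32.1 z 0.9 slopes [ 0.296 -0.205] size [93. 30.] yaw 0.3
773 deck x 62.7 y 95.8 z 0.6 slopes [ 0.298 -0.194] size [93. 30.] yaw 0.3
scene 279 [221. 158.] z 0.0853 [ 632.6 -105.3] [32. 90.] yaw -13.6
go [ 0.6305 -0.109   0.0705] -12 -> [-23.8   29.81  13.64] turn 73.4
```

Three are on the deck. Now the last one.

Call:
drive_tool --deltas "-3 4 0 9; -6 8 0 18; -9 12 0 27; -12.5 16 0 36; -15.5 20 0 45; -18.5 24 0 54; -21.5 28 0 63; -23.8 29.8 0 72; -23.8 29.8 2 73.4; -23.8 29.8 6 73.4; -23.8 29.8 10 73.4; -23.8 29.8 12.8 73.4; -23.8 29.8 13.5 73.4; -23.8 29.8 13.5 73.4; -23.8 29.8 13.5 73.4"

```text
time: 53.95
eef_pos: [0.6307, -0.1095, 0.0731]
eef_rot: [-0.0, 0.995, -0.104, 0.001]
ft_force: [-1.2, -0.4, 1.6]
gripper_width: 0.499
gripper_force: 0.0
```

Call:
drive_tool --deltas "0 0 0 0; 0 0 0 0; 0 0 0 0; 0 0 0 0; 0 0 0 0" --gripper 1 --grip_force 30

```text
time: 54.58
eef_pos: [0.6303, -0.1095, 0.0724]
eef_rot: [-0.0, 0.995, -0.104, 0.0]
ft_force: [-0.9, 2.9, 6.5]
gripper_width: 0.298
gripper_force: 30.0
```

Call:
drive_tool --deltas "0 0 -3 0; 0 0 -7 0; 0 0 -11 0; 0 0 -12 0; 0 0 -12 0"

```text
time: 55.2
eef_pos: [0.6298, -0.1096, 0.1914]
eef_rot: [-0.0, 0.995, -0.104, -0.0]
ft_force: [-1.0, 0.4, -4.4]
gripper_width: 0.296
gripper_force: 30.0
```

```bash
python3 - <<'E'
from h import *
go(.5671,.2641,.122,61.4);print(tool()[:3,3])
E
```

```text
go [0.5671 0.2641 0.122 ] 61.4 -> [-13.9  -35.25   6.95] turn -73.4
[ 0.62982274 -0.10955702  0.19140474]
```

Call:
drive_tool --deltas "-2 -4.5 0 -9; -4 -9 0 -18; -6 -13.5 0 -27; -8 -18 0 -36; -10 -22.5 0 -45; -11.5 -27 0 -54; -13 -31.5 0 -63; -13.9 -35.2 0 -72; -13.9 -35.2 0 -73.4; -13.9 -35.2 0 -73.4; -13.9 -35.2 3 -73.4; -13.9 -35.2 6 -73.4; -13.9 -35.2 6.9 -73.4; -13.9 -35.2 6.9 -73.4; -13.9 -35.2 6.9 -73.4"

```text
time: 57.08
eef_pos: [0.5678, 0.2635, 0.1241]
eef_rot: [0.0, 0.86, 0.51, 0.001]
ft_force: [0.2, 0.2, -2.7]
gripper_width: 0.296
gripper_force: 30.0
```

Call:
drive_tool --deltas "0 0 0 0; 0 0 0.6 0; 0 0 1.1 0; 0 0 1.6 0; 0 0 2.1 0; 0 0 2.5 0; 0 0 2.9 0; 0 0 3.2 0; 0 0 3.5 0; 0 0 3.6 0; 0 0 3.6 0" --grip_force 10

```text
time: 58.45
eef_pos: [0.5673, 0.2637, 0.0869]
eef_rot: [-0.0, 0.86, 0.511, 0.0]
ft_force: [-0.3, -0.9, -2.8]
gripper_width: 0.299
gripper_force: 10.0
```

Call:
drive_tool --deltas "0 0 0 0; 0 0 0 0; 0 0 0 0; 0 0 0 0; 0 0 -3 0; 0 0 -7 0; 0 0 -11 0; -3 0 -12 0; -6 0 -12 0; -6 0 -12 0" --gripper 0.5

```text
time: 59.7
eef_pos: [0.5382, 0.2091, 0.2075]
eef_rot: [0.0, 0.86, 0.51, 0.0]
ft_force: [0.6, 0.9, 0.1]
gripper_width: 0.498
gripper_force: 0.0
```

```bash
python3 - <<'E'
from h import *
s=snap("wrist");save(s,"fin.png");ondeck(s);s=snap("side");ondeck(s);save(s,"fin_side.png",k=1.5)
E
```

```text
3264 deck x 63.1 y -31.3 z -0.4 slopes [0.3   0.055] size [93. 29.] yaw 0.3
3100 deck x 61.7 y -96.2 z -0.4 slopes [0.298 0.001] size [92. 28.] yaw 0.2
3227 deck x 61.2 y 31.9 z -0.5 slopes [0.301 0.101] size [93. 29.] yaw 0.1
3103 deck x 61.8 y 95.4 z -0.5 slopes [0.301 0.137] size [91. 30.] yaw 0.2
415 deck x 62.5 y -95.1 z -0.6 slopes [ 0.301 -0.182] size [30. 92.] yaw -0.4
511 deck x 64.8 y -31.9 z 0.7 slopes [ 0.307 -0.203] size [31. 93.] yaw -0.8
639 deck x 62.5 y 31.8 z 0.9 slopes [ 0.295 -0.212] size [31. 93.] yaw -1.2
770 deck x 62.9 y 95.9 z 0.6 slopes [ 0.297 -0.181] size [93. 31.] yaw 0.7
```

View pics/fin_side.png

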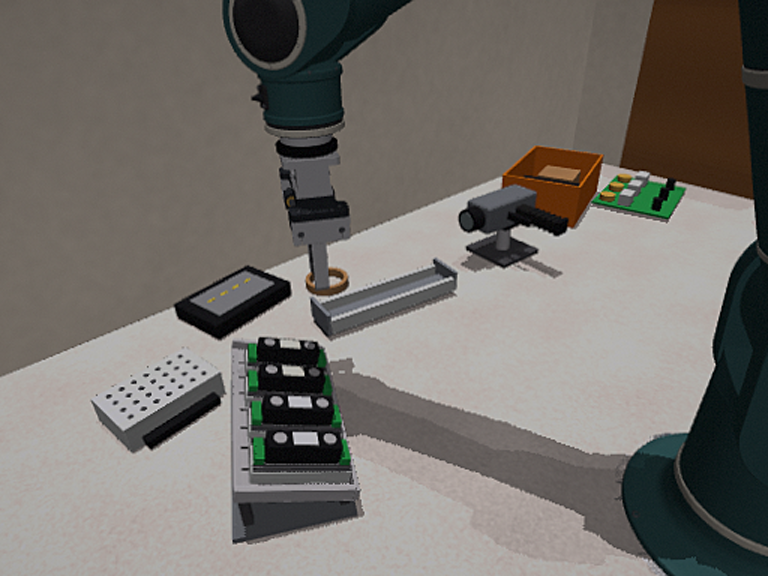

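All four modules lie flat on the slope at the lip (px 285-305, 350-445). The rack is empty and the bystanders haven't moved.

```bash
python3 -c "
from rig import robot
print(robot.finish_job())"
```

```text
the job is handed in; nothing more can be done
None
```

The job is handed in at about 60 s of the 210 s allowed: all four modules were laid on the rack, the trigger was squeezed fully and released, and all four now lie flat on the slope at the lip; the hand-in returned no verdict.

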